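# Point out the jar without a lid

## Robot

A 7-joint arm with a two-finger parallel gripper is mounted at the origin on the work surface. World frame = base frame: x ahead of the robot, y to its left, z up, the work surface at z = 0. Lengths are in m, angles in rad, forces in N, time in s.
With the tool pointing down it reaches from about 0.375 to 0.925 m from the base axis. Payload 3.1 kg.
Tool frame: the origin (TCP) lies between the finger pads; the fingertips stand 19 mm ahead of it and the grasp point (between the pads) is the TCP; z points along the fingers, y is the direction in which the jaws open and shut (so a half turn about z gives the same grasp; the last joint's range is limited). The gripper opens to 85 mm and grips with 20 to 120 N. Pads are 22 mm wide; open, the fingers measure 114 mm over their backs; the gripper's body (76 mm by 85 mm) begins 54 mm behind the grasp point. The pads swing forward as they close: fully open they stand 13 mm farther back than shut.
Start: joints at [1.14, 0.383, 0.044, 1.598, -0.018, 1.161, -0.05], TCP at [0.212, -0.614, 0.25] pointing down, gripper open.
Joint ranges: [-2.61, 2.61], [-0.41, 2.15], [-1.48, 1.57], [0, 2.5], [-1.57, 4.71], [0.05, 1.97], [-2.85, 2.85]. Speed limits (rad/s): [2.79, 2.79, 3.14, 3.14, 3.14, 3.14, 3.14].

## Interface

Orientations are given as a unit quaternion [x, y, z, w].
In Python, from bench import move_ptp, movel, move_j, move_gripper, pause, inverse_kinematics, read_camera, camera_params, MotionError, sign_off, look_for, tip_of, read_time_s, read_qpos, read_joint_vel, read_effort, read_eef_pos, read_tcp_rot, read_ft_force, read_ft_torque, read_finger_gap gives the robot as it stands. Calls block until the motion is done:
- move_ptp(position, orientation): joint-space move of the TCP to a pose.
- movel(position, orientation=None, speed=0.15): straight line of the TCP; orientation=None keeps the orientation; speed is the mean speed in m/s.
- move_j(angles): joint-space move.
- move_gripper(opening, effort=None): finger opening in m; effort is the grip in N (None keeps the last); returns when the fingers have stopped.
- pause(seconds).
- inverse_kinematics(position, orientation): joint angles nearest the present ones, or None.
- read_camera(name): name is "side" or "top" or "wrist"; returns the picture (420x560x3 uint8, red, green, blue); there is no depth.
- camera_params(name): a dict with "K" (3x3 intrinsics, pixels), "camera_from_world" (4x4, takes a point from world to camera coordinates). Camera axes: x right, y down, z forward; pixel columns grow to the right and rows downward; lengths in m; the calibration is good to about 2 mm. A picture is of the moment at which its call begins: read the wrist's pose just before it. camera_params takes no time and is no camera call; for the wrist camera it gives the pose at the moment of the call.
A pose or a line that the arm cannot do raises MotionError and nothing moves.
- sign_off(): hands the job in, once; it reports no verdict.
Trained networks look in the newest picture that a camera, given by its name, has taken for a name from the list of things; names that differ only in an ending like _2 or _b are one class to them, and where a whole thing is asked for, a point or a joint stands for the part that bears it (a point fixed in the world has none). Each returns a list of dicts, best first, with "confidence" (0 to 1); they miss things now and then, are a little off and sometimes report something else, mostly with a low value. They report only what shows in the picture. A call takes as long as a camera call.
- look_for(camera, name): "at" ([column, row] in pixels, amid what is visible of it).
- tip_of(camera, name): "at" ([column, row] in pixels: a listed point, or the origin of a listed thing).
Readings, each from a call of its own:
- read_time_s(): time.
- read_qpos(): joint angles.
- read_joint_vel(): joint speeds.
- read_effort(): joint torques, N m.
- read_eef_pos(): TCP position.
- read_tcp_rot(): TCP orientation.
- read_ft_force(): force on the tool from outside, world axes, zero at the start.
- read_ft_torque(): the same for the moment, N m.
- read_finger_gap(): finger opening in m.
Only numpy, scipy, OpenCV 4.12 (cv2) and the standard library are available. Lean on these libraries where they do the work, as an engineer would, in place of code of your own. Each camera call takes 0.05 s, during which the arm holds its last target.

## Task

One of the four filled jars in the white crate has been left without its lid: point it out by bringing the fingertips about three centimetres above the middle of its open mouth and staying there, without contact, for a good two seconds. Then report it by pressing the blue button on the control box fully down and letting it come back up. Do not touch the jars, the crate or the loose lid on the table, and do not press the red button.

Things in the scene. Friction and masses are not known exactly. Their poses are not given: they have to be found in the camera images.
- jar_open_top (a point): The open jar: clear glass, 80 mm across and 100 mm tall, with a white paper band, filled with brown pate to 18 mm below the rim, no lid. It stands upright and loose in the crate, on the crate floor 5 mm above the table, so its rim is 105 mm above the table. This point is the centre of its open mouth, level with the rim; z is up.
- jar_a_top (a point): A jar of the same kind closed with a gold-coloured metal lid (82 mm across), 104 mm tall with the lid, loose in the crate. This point is the centre of the top of the lid, 109 mm above the table.
- jar_b_top (a point): A second closed jar with a gold lid, as jar_a; the point is the centre of the top of its lid.
- jar_c_top (a point): A third closed jar with a gold lid, as jar_a; the point is the centre of the top of its lid.
- jar_open: The same open jar; origin at the centre of its underside, z up along its axis.
- jar_a: The first closed jar; origin at the centre of its underside, z up along its axis.
- jar_b: The second closed jar; origin at the centre of its underside, z up along its axis.
- jar_c: The third closed jar; origin at the centre of its underside, z up along its axis.
- crate: White open plastic crate, 260 x 260 mm, walls 60 mm high and 5 mm thick, fixed to the table, holding the four jars two by two, about 115 mm apart. It stands to the left or to the right of the robot, turned by up to about 15 degrees, with the control box on the other side. Origin at the centre of its underside, x and y along its walls.
- control_box: Grey control box with an aluminium top, 90 mm (its x) by 160 mm (its y) and 51 mm high, fixed to the table. It carries the blue button 40 mm to +y of its centre and the red one 40 mm to -y. Origin at the centre of its underside.
- blue_button_top (a point): Centre of the top face of the round blue push button (34 mm across, in a black housing on the control box). It is pressed straight down.
- blue_button (a joint): How far the blue button is pressed, m: 0 is up, 0.007 fully down. A spring brings it back; fully down takes 4 N.
- red_button_top (a point): Centre of the top face of the red push button, the same size, 80 mm from the blue one.
- red_button (a joint): How far the red button is pressed, m: 0 is up, 0.007 fully down; to be left alone.
- spare_lid_center (a point): Loose gold metal lid, 82 mm across and 14 mm thick, lying flat on the table behind the control box (on its far side from the robot). This point is its centre, half-way up.
- spare_lid: The same loose lid; origin at the centre of its underside.

How it is judged:
By the outcome, as a careful person would: the job done as asked, in the order asked, and still so for the second after the job is handed in, with the robot touching nothing.
It also fails if it takes over 43 s, if anything falls off the work surface, if the arm or the gripper's body presses on something with over 40 N, if the wrist force passes 120 N, or if a joint passes its speed limit or range.

## Working session

There is one attempt and no reset: what is moved stays moved. The work goes in short steps, each a Python script; the robot and the scene stay as the last script left them, time stands still between calls to the robot, and variables do not carry over. Pictures are saved under pics/ and viewed, and the job is handed in when it is done.

```bash
ls; mkdir -p pics
python3 - <<'E'
from bench import *
import cv2, numpy as np
print(read_time_s(), read_eef_pos(), read_tcp_rot(), read_qpos())
for c in ["side","top","wrist"]:
    im=read_camera(c); cv2.imwrite(f"pics/{c}0.png",im[:,:,::-1])
    p=camera_params(c); T=np.array(p["camera_from_world"]); print(c,np.round(-T[:3,:3].T@T[:3,3],3), np.round(p["K"],1).tolist())
    for n in ["jar_open_top","jar_a_top","blue_button_top","red_button_top","spare_lid_center"]:
        print(n,[(np.round(d["at"],1).tolist(),round(d["confidence"],2)) for d in tip_of(c,n)])
print(read_time_s())
E
```

```text
pics
0.0 [ 0.21202938 -0.61349824  0.24886784] [ 9.86179977e-01  1.65672353e-01 -2.97994563e-04 -1.27886478e-03] [ 1.14022172  0.38384493  0.04383703  1.59960176 -0.0178767   1.16116454
 -0.04988058]
side [0.097 0.66  0.578] [[537.4, 0.0, 267.6], [0.0, 537.4, 205.7], [0.0, 0.0, 1.0]]
jar_open_top [([197.3, 223.5], 0.76)]
jar_a_top [([268.9, 238.9], 0.79), ([366.3, 158.1], 0.6)]
blue_button_top [([334.7, 172.4], 0.71), ([196.7, 224.1], 0.62), ([164.2, 320.6], 0.6)]
red_button_top [([363.2, 162.0], 0.67)]
spare_lid_center [([302.0, 173.9], 0.94)]
top [0.491 0.006 0.896] [[445.2, 0.0, 278.9], [0.0, 445.2, 211.0], [0.0, 0.0, 1.0]]
jar_open_top [([176.9, 204.9], 0.82)]
jar_a_top [([192.5, 271.2], 0.71)]
blue_button_top [([360.7, 240.4], 0.83)]
red_button_top [([400.1, 251.0], 0.56)]
spare_lid_center [([381.2, 188.8], 0.9)]
wrist [ 0.281 -0.592  0.375] [[290.3, 0.0, 278.8], [0.0, 290.3, 212.3], [0.0, 0.0, 1.0]]
jar_open_top []
jar_a_top []
blue_button_top []
red_button_top []
spare_lid_center []
0.9
```

View pics/top0.png

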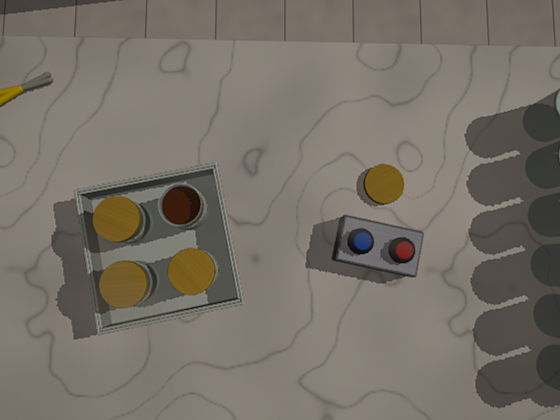

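View pics/side0.png

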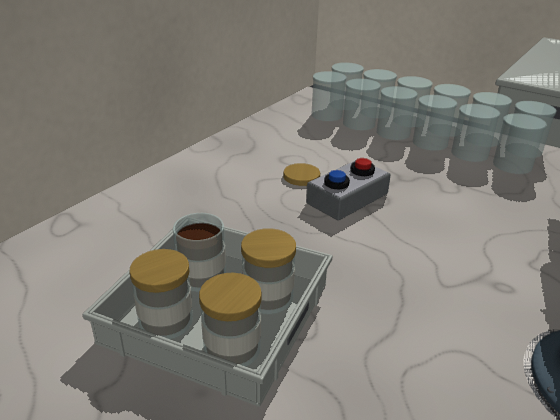

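```bash
cat > h.py <<'E'
from bench import *
import numpy as np, cv2
def P(c):
    p=camera_params(c); return np.array(p["K"])@np.array(p["camera_from_world"])[:3]
def tri(pa,a,pb,b):
    X=cv2.triangulatePoints(pa,pb,np.array(a,float).reshape(2,1),np.array(b,float).reshape(2,1)); return (X[:3]/X[3]).ravel()
def ray(M,a,z):
    # M 3x4, intersect z plane
    A=M[:,[0,1,3]].copy(); A[:,2]+=M[:,2]*z
    h=np.linalg.solve(A,np.array([a[0],a[1],1.])); return h[:2]/h[2]
def proj(M,X):
    u=M@np.append(X,1); return u[:2]/u[2]
E
python3 - <<'E'
from h import *
S,T=P("side"),P("top")
for n,s,t,z in [("open",(197.3,223.5),(176.9,204.9),.105),("open_vis",(199,225),(181,204),.105),("a",(268.9,245),(192.5,271.2),.109),("blue",(336.5,176),(360.7,240.4),None),("red",(363.2,163),(402,251),None),("lid",(302,173.9),(383,185),.007)]:
    print(n,tri(S,s,T,t).round(4), [ray(T,t,z).round(4),ray(S,s,z).round(4)] if z else [ray(T,t,.075).round(4),ray(S,s,.075).round(4)])
for px in [(548,120),(556,370),(470,140)]: print(px,ray(T,px,0.12).round(3))
s=cv2.imread("pics/side0.png"); t=cv2.imread("pics/top0.png")
a=cv2.resize(s[130:260,160:400],None,fx=3,fy=3,interpolation=cv2.INTER_CUBIC)
b=cv2.resize(t[150:320,70:270],None,fx=4,fy=3.5); 
cv2.imwrite("pics/sz.png",a)
c=np.hstack([cv2.resize(t[155:255,135:235],(400,400),interpolation=cv2.INTER_CUBIC),cv2.resize(t[185:285,325:425],(400,400),interpolation=cv2.INTER_CUBIC)])
cv2.imwrite("pics/tz.png",c)
E
```

```text
open [0.5846 0.1599 0.1122] [array([0.5837, 0.1601]), array([0.5936, 0.1528])]
open_vis [0.587  0.1541 0.1052] [array([0.5854, 0.1529]), array([0.5886, 0.1543])]
a [0.4688 0.1309 0.1048] [array([0.4672, 0.1291]), array([0.4667, 0.1362])]
blue [ 0.5251 -0.175   0.0686] [array([ 0.5237, -0.1743]), array([ 0.5205, -0.164 ])]
red [ 0.506  -0.2514  0.0717] [array([ 0.5044, -0.2511]), array([ 0.5042, -0.2446])]
lid [ 0.6408 -0.2351  0.009 ] [array([ 0.6394, -0.2367]), array([ 0.6439, -0.2376])]
(548, 120) [ 0.744 -0.513]
(556, 370) [ 0.3   -0.501]
(470, 140) [ 0.705 -0.367]
```

View pics/wrist0.png

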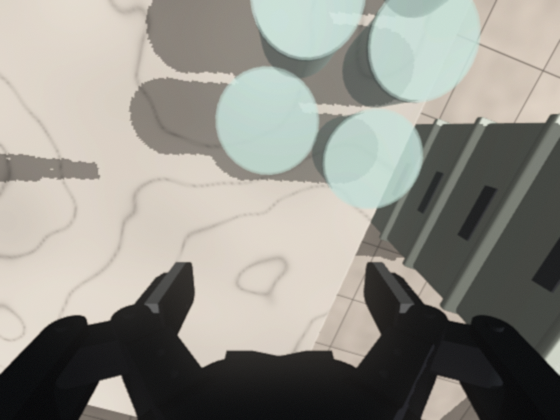

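View pics/sz.png

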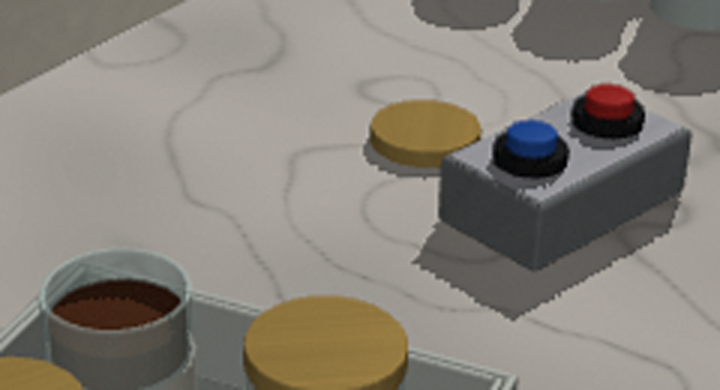

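View pics/tz.png

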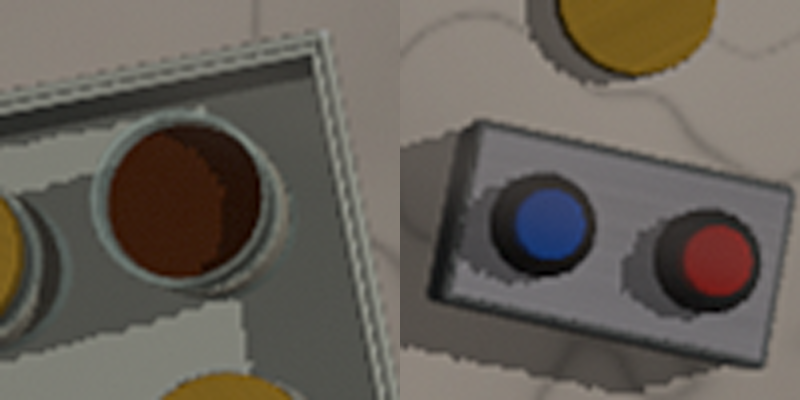

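Run:
```python
from h import *
from scipy.spatial.transform import Rotation as R
S,T=P("side"),P("top")
o=tri(S,(198.7,226.2),T,(180.6,204.6)); b=tri(S,(337.3,173.7),T,(362.75,241)); r=tri(S,(363.3,161.3),T,(404.5,250))
print(o,b,r,np.linalg.norm(b-r), ray(T,(180.6,204.6),.105))
print(R.from_quat(read_tcp_rot()).as_matrix().round(3))
p=read_eef_pos()
for yaw in range(-180,180,30):
    q=(R.from_euler('z',yaw,degrees=True)*R.from_quat([1,0,0,0])).as_quat()
    a=inverse_kinematics([.586,.154,.25],q); c=inverse_kinematics([b[0],b[1],.2],q)
    print(yaw, None if a is None else np.round(a,2), None if c is None else np.round(c,2))
```

```text
[0.58638208 0.15520684 0.10378016] [ 0.52450367 -0.17752507  0.07284444] [ 0.50800787 -0.2555698   0.0732247 ] 0.07976988953222951 [0.58432522 0.15359523]
[[ 0.945  0.327  0.   ]
 [ 0.327 -0.945 -0.   ]
 [ 0.     0.    -1.   ]]
-180 [ 0.4   0.46 -0.93  1.67  0.39  1.21  0.95] [ 0.78  0.32 -0.61  1.86  0.21  1.03  1.65]
-150 [ 0.58  0.62 -1.24  1.67  0.61  1.3   1.32] [ 1.23  0.57 -1.24  1.84  0.59  1.17  1.88]
-120 [ 0.58  0.62 -1.24  1.67  0.61  1.3   1.84] [ 1.23  0.57 -1.24  1.84  0.59  1.17  2.41]
-90 [ 0.58  0.62 -1.24  1.67  0.61  1.3   2.37] [-0.77  0.68  1.38  1.92 -0.73  1.19 -2.26]
-60 [-1.27  0.71  1.38  1.75 -0.73  1.31 -2.35] [ 0.38  0.26 -0.14  1.87  0.04  1.01 -2.4 ]
-30 [ 0.25  0.39 -0.72  1.68  0.27  1.17 -2.63] [ 0.43  0.27 -0.2   1.87  0.06  1.01 -1.89]
0 [ 0.33  0.42 -0.83  1.68  0.33  1.19 -2.15] [ 0.48  0.27 -0.26  1.87  0.08  1.01 -1.39]
30 [ 0.38  0.44 -0.89  1.67  0.37  1.2  -1.65] [ 0.53  0.27 -0.32  1.87  0.1   1.02 -0.88]
60 [ 0.41  0.46 -0.94  1.67  0.39  1.21 -1.15] [ 0.59  0.28 -0.39  1.86  0.13  1.02 -0.38]
90 [ 0.39  0.45 -0.91  1.67  0.37  1.2  -0.61] [ 0.66  0.29 -0.47  1.86  0.15  1.02  0.13]
120 [ 0.38  0.45 -0.89  1.67  0.37  1.2  -0.08] [ 0.71  0.3  -0.53  1.86  0.18  1.03  0.63]
150 [ 0.39  0.45 -0.91  1.67  0.38  1.2   0.44] [ 0.72  0.3  -0.54  1.86  0.18  1.03  1.15]
```

Run:
```python
from h import *
from scipy.spatial.transform import Rotation as R
q=(R.from_euler('z',105,degrees=True)*R.from_quat([1,0,0,0])).as_quat()
p=read_eef_pos()
movel([p[0],p[1],.40],speed=.25)
print(read_time_s())
move_ptp([.5855,.1545,.32],q)
move_gripper(0.0,20)
movel([.5855,.1545,.20],speed=.15)
print(read_time_s(),read_eef_pos(),read_tcp_rot(),read_ft_force(),read_finger_gap())
S,T=P("side"),P("top"); W=P("wrist")
for c,M in(("side",S),("top",T),("wrist",W)):
    im=read_camera(c)[:,:,::-1].copy()
    cv2.imwrite(f"pics/{c}1.png",im)
    e=read_eef_pos()
    print(c,[proj(M,x).round(1).tolist() for x in (e,e-[0,0,.019],e-[0,0,.032],[.5855,.1545,.105])])
print(tip_of("wrist","jar_open_top"))
```

```text
1.65
6.375 [0.58626693 0.15500451 0.2011245 ] [6.08727379e-01 7.93378770e-01 8.92522455e-04 5.55939678e-04] [-0.25496908 -0.15225065 -0.54116616] -7.5672482237365725e-06
side [[196.0, 171.3], [196.8, 182.6], [197.3, 190.1], [200.4, 225.7]]
top [[168.3, 195.9], [170.8, 197.5], [172.4, 198.6], [180.1, 203.9]]
wrist [[280.9, 281.6], [280.6, 263.5], [280.5, 253.4], [278.8, 219.5]]
[{'at': [280.8, 221.6], 'confidence': 0.92}]
```

Run:
```python
import cv2,numpy as np
s=cv2.imread("pics/side1.png")[110:250,130:270]
cv2.imwrite("pics/sz1.png",cv2.resize(s,None,fx=4,fy=4,interpolation=cv2.INTER_CUBIC))
```

```text
(no output)
```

View pics/sz1.png

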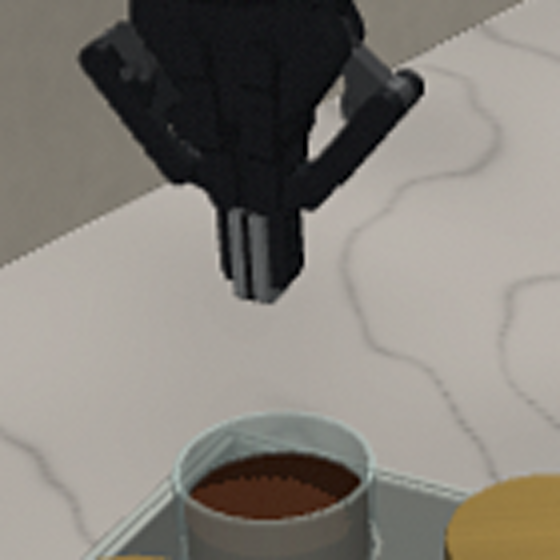

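View pics/wrist1.png

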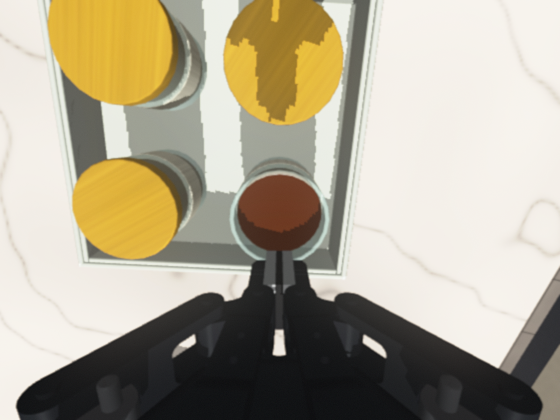

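Run:
```python
from h import *
W=P("wrist"); print(ray(W,(280.4,219),.105),read_eef_pos())
movel([.5860,.1540,.153],speed=.12)
print(read_time_s(),read_eef_pos(),np.abs(read_joint_vel()).max())
pause(1.3)
cv2.imwrite("pics/side2.png",read_camera("side")[:,:,::-1])
pause(1.5)
print(read_time_s(),read_eef_pos(),read_ft_force())
s=cv2.imread("pics/side2.png")[110:250,130:270]
cv2.imwrite("pics/sz2.png",cv2.resize(s,None,fx=4,fy=4,interpolation=cv2.INTER_CUBIC))
```

```text
[0.58670951 0.15496145] [0.58628186 0.15483836 0.20128969]
7.1167 [0.58586225 0.1541102  0.15273807] 0.019952639555944496
9.9667 [0.58601063 0.15398735 0.15300341] [ 0.3602403   0.22623307 -0.0709902 ]
```

View pics/sz2.png

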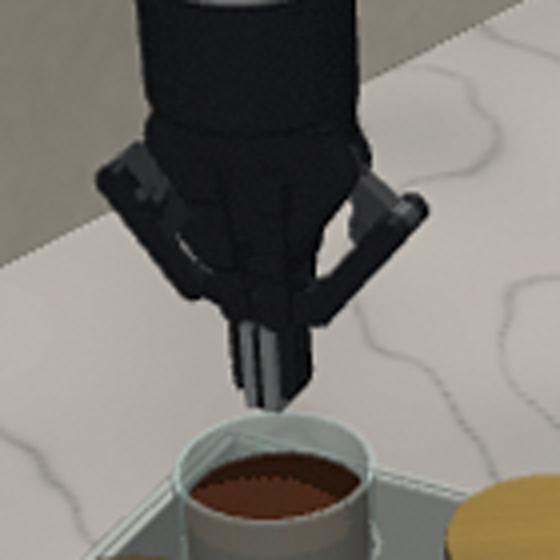

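Run:
```python
from h import *
from scipy.spatial.transform import Rotation as R
q=(R.from_euler('z',90,degrees=True)*R.from_quat([1,0,0,0])).as_quat()
movel([.5860,.1540,.25],speed=.2)
move_ptp([.5245,-.1765,.20],q)
movel([.5245,-.1765,.15],speed=.15)
pause(.2)
print(read_time_s(),read_eef_pos(),read_ft_force())
W=P("wrist"); im=read_camera("wrist"); cv2.imwrite("pics/wrist3.png",im[:,:,::-1])
d=tip_of("wrist","blue_button_top"); print(d,proj(W,[.5245,-.1765,.073]))
for x in d: print(ray(W,x["at"],.073))
im=read_camera("side"); S=P("side"); cv2.imwrite("pics/side3.png",cv2.resize(im[100:240,270:410,::-1],None,fx=4,fy=4,interpolation=cv2.INTER_CUBIC))
h=cv2.cvtColor(cv2.imread("pics/wrist3.png"),cv2.COLOR_BGR2HSV); m=cv2.inRange(h,(105,120,60),(130,255,255)); print(cv2.connectedComponentsWithStats(m)[2:])
```

```text
12.5667 [ 0.52567948 -0.17643899  0.15133925] [ 0.29567732 -0.18720773 -0.61143698]
[{'at': [278.7, 229.5], 'confidence': 0.61}] [277.84843952 226.20596048]
[ 0.52513175 -0.17909482]
(array([[     0,      0,    560,    420, 233549],
       [   255,    204,     45,     47,   1651]], dtype=int32), array([[279.518859  , 209.37738119],
       [276.8322229 , 226.84554815]]))
```

View pics/wrist3.png

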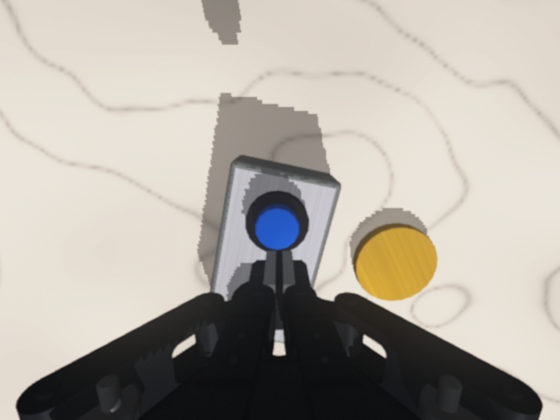

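View pics/side3.png

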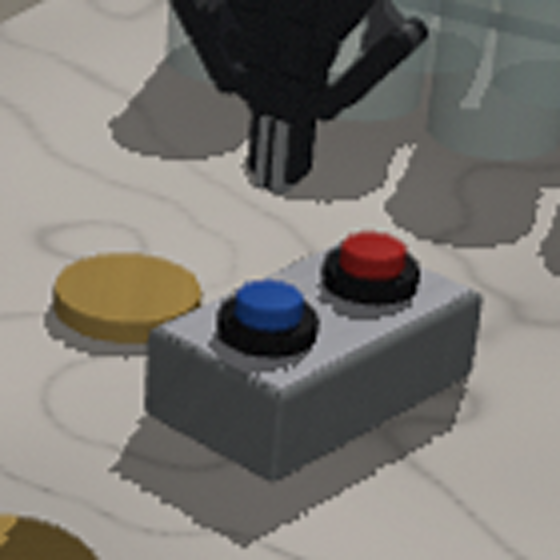

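Run:
```python
from h import *
x,y=.5243,-.1772
movel([x,y,.100],speed=.12); pause(.15)
f0=read_ft_force()[2]; print(read_time_s(),read_eef_pos(),f0)
z=.100; cont=None
while z>.076:
    z-=.0015
    movel([x,y,z],speed=.03)
    f=read_ft_force()[2]-f0; e=read_eef_pos()[2]
    print(round(z,4),round(e,4),round(f,2))
    if f>10: break
pause(.3); print(read_eef_pos(),read_ft_force()-[0,0,f0],read_time_s())
cv2.imwrite("pics/side4.png",cv2.resize(read_camera("side")[100:240,270:410,::-1],None,fx=4,fy=4,interpolation=cv2.INTER_CUBIC))
```

```text
13.4333 [ 0.52519787 -0.17724556  0.10095352] 0.10931026957614925
0.0985 0.0988 -0.82
0.097 0.0969 -0.63
0.0955 0.0953 -0.29
0.094 0.0939 -1.17
0.0925 0.0927 0.85
0.091 0.0912 2.3
0.0895 0.0897 2.05
0.088 0.0881 3.27
0.0865 0.0866 2.86
0.085 0.0861 9.44
0.0835 0.0859 17.38
[ 0.5247432  -0.17723283  0.08590466] [-4.83350239 -0.31583824 16.99934062] 16.4833
```

View pics/side4.png

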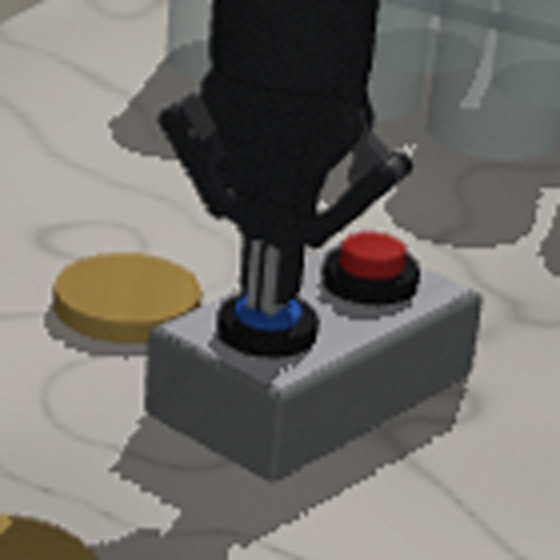

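Contact came at TCP z≈0.093 and a hard stop at 0.086. That is 7 mm of travel, with the spring at 3–4 N before the stop, so the button is fully down. Side zoom: the blue cap is down in its housing (~270,315), and the red one is still up. Next I release it, retreat and check.

Run:
```python
from h import *
movel([.5243,-.1772,.11],speed=.06)
movel([.5243,-.1772,.22],speed=.2)
pause(.3); print(read_time_s(),read_eef_pos(),read_ft_force())
a=read_camera("side")[:,:,::-1].copy(); cv2.imwrite("pics/side5.png",a)
t=read_camera("top")[:,:,::-1].copy(); cv2.imwrite("pics/top5.png",t)
print([d for d in tip_of("side","blue_button_top")],tri(P("side"),(337.3,173.7),P("top"),(362.75,241)))
```

```text
18.125 [ 0.52355186 -0.17698853  0.21872327] [ 0.05682222 -0.02699377  0.76813285]
[{'at': [332.4, 171.8], 'confidence': 0.43}] [ 0.52450367 -0.17752507  0.07284444]
```

View pics/side5.png

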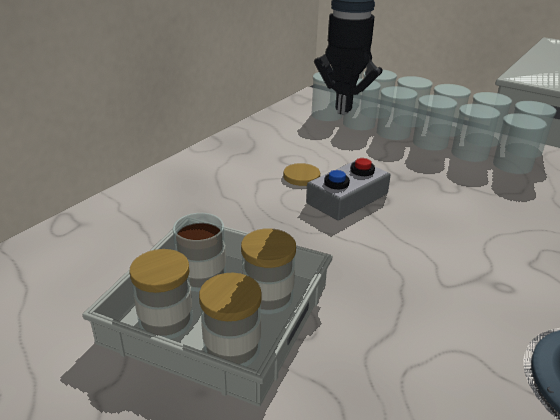

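The side picture shows the blue button up again at (337,176) and the red one up at (363,163). The jars, crate and loose lid are where they were, and the gripper is clear of everything.

```bash
python3 -c "
from bench import *
print(sign_off(), read_time_s())"
```

```text
the job is handed in; nothing more can be done
the job is handed in; nothing more can be done
```

I pointed out the open jar, then pressed the blue button fully and released it. The job was handed in at about 18 s of the 43 s allowed.

- **Pointing:** I held the closed fingertips about 29 mm above the mouth of the open jar, at (0.586, 0.154), for about 2.85 s. The wrist force reading stayed near zero, so there was no contact. The side, top and wrist cameras agreed on the jar's position to about 2–3 mm.
- **Pressing:** The blue button touched at a TCP height of about 0.093 m and reached a hard stop 7 mm lower, at 0.086 m. The spring force was about 3 N before the stop, and the peak was about 17 N.
- **Last check:** After the arm retreated, the side picture showed both buttons up. The jars, crate and loose lid had not moved, and the robot was touching nothing.
- **Disagreements:** Some network reports were 4–6 px off or wrong, including false "blue button" reports on jars. I therefore used positions measured from enlarged pictures and checked them against the given jar height and the 80 mm button spacing (measured 79.8 mm). The network's reading of the blue button in the last side picture was 5 px off, with a confidence of only 0.43, so I judged that the button was up from the picture itself.

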